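# Change the sample filter cartridge of a gas analyser

### The arm

A 7-joint arm with a two-finger parallel gripper is mounted at the origin on the work surface. World frame = base frame: x ahead of the robot, y to its left, z up, the work surface at z = 0. Lengths are in m, angles in rad, forces in N, time in s.
With the tool pointing down it reaches from about 0.425 to 0.875 m from the base axis. Payload 4.7 kg.
Tool frame: the origin (TCP) lies midway between the tips of the shut fingers; the grasp point (between the pads) lies 19 mm behind it (ctrl.grip_depth is the distance from the TCP to the grasp point, in m); z points along the fingers, y is the direction in which the jaws open and shut (so a half turn about z gives the same grasp; the last joint's range is limited). The gripper opens to 87 mm and grips with 3 to 60 N. Pads are 19 mm wide; open, the fingers measure 117 mm over their backs; the gripper's body (75 mm by 190 mm) begins 51 mm behind the grasp point.
Start: joints at [-1.181, 0.321, -0.07, 1.45, 0.023, 1.371, -0.057], TCP at [0.239, 0.605, 0.223] pointing down, gripper open.
Joint ranges: [-2.86, 2.86], [-0.3, 2.09], [-1.38, 1.24], [0.06, 2.45], [-1.56, 4.7], [0.09, 2.05], [-2.69, 2.69]. Speed limits (rad/s): [2.57, 2.57, 3.14, 3.14, 3.14, 3.14, 3.14].

### API

Orientations are given as a rotation vector (axis times angle).
In Python, from bench import ctrl gives the robot as it stands. The module is installed in compiled form; this text tells all that it offers.
- The arm moves only by the shell command python3 -m inch 'ROWS' [FORCE]. ROWS is JSON, a list of rows, each a list of 5 numbers: the opening, from -1 (shut) to 1 (fully open), so that 0 is half open, then the shift along the tool's x, y, z in mm, then the turn about the tool's z in rad. In form: [[fingers, tx, ty, tz, twist], ...]. A call has 1 to 5 rows; each row shifts and turns the pose as measured when the row begins, along the tool's axes as they then stand; what a row does not reach is not made up. A row lasts 1/8 s, in which the tool goes at most 62.5 mm and 10.7 degrees, less where a joint would pass 70% of its speed; a pose out of reach is approached as far as the arm can. A call is refused whole if a number of a shift passes 62.5 or a number of a turn 0.188, either way. A call with a gripper value outside its range is refused whole. The fingers move at their own pace and stop on an object; FORCE is the grip in N (left out, the last holds). Time passes only in rows, so rows that do not move let the fingers close. It gives the time, the measured TCP pose, the force and the opening at its end, in the units of the state.
- ctrl.get_state(): the state, without advancing time (a new reading comes with each control period).
- ctrl.get_image(name): name is "scene" or "top" or "wrist"; returns a dict with "color" (480x640x3 uint8, red, green, blue), "range_z" (480x640 float32, m along the optical axis (not along the pixel's ray), 0 where there is no reading), "K" (3x3 intrinsics, pixels), "R" (3x3) and "t" (3): a world point X has camera coordinates R X + t. Camera axes: x right, y down, z forward; pixel columns grow to the right and rows downward; lengths in m; the calibration is good to about 2 mm. A picture is of the moment at which its call begins.
- ctrl.close_job(): hands the job in, once; it reports no verdict.
The state is a dict: "time": time; "joint_positions": joint angles; "qd": joint speeds; "joint_torque": joint torques, N m; "position": TCP position; "tool_rot": TCP orientation; "ft_force": force on the tool from outside, world axes, zero at the start; "torque": the same for the moment, N m; "grip_width": opening from 0.0 (shut) to 1.0 (fully open).
Only numpy, scipy, OpenCV 4.12 (cv2) and the standard library are available. Lean on these libraries where they do the work, as an engineer would, in place of code of your own. Each camera call takes 0.05 s, during which the arm holds its last target. There are 200 camera calls.

### The job

Change the filter cartridge of the opened gas analyser. Pinch in the used cartridge's snap tab, only as far as it needs to let go (the thin tab cracks if it is squashed flat), lift the cartridge out of the black filter block while the tab is held in, and put it in the small blue bin beside the analyser. Then take the new cartridge, which stands upright on the bench, with the same care and push it fully home in the block, the same way round, so that its tab springs out under the lip and holds it down; never force cartridge or block by pulling at a latched tab, shoving or ramming, and leave the other things where they are.

Things in the scene. Friction and masses are not known exactly. Their poses are not given: they have to be found in the camera images.
- filter_block: black plastic filter block, 64 mm (x) by 54 mm (y), fixed on the front part of the opened analyser (blue tray 260 x 300 mm with board, pump and gas bench); origin in its foot, 12 mm above the bench; its rim is 48 mm above the origin. z up, +x to the side where the tab belongs. 30 mm or more beside it is free on both x sides, nothing near it is higher than its rim but the cartridge
- well (a point): centre of the well's mouth, level with the block's rim, axes as the block's. The well gives a cartridge 1 mm of play on each side, its floor is 34 mm below the rim; the mouth is flared (5 mm above the rim) on the three sides without tab. On the +x side a 4 mm thick lip overhangs the well: inner edge at x = +19.6 mm, underside 4 mm below the rim; the tab's tooth hooks under it
- seal (a joint): sprung rubber seal, 18 mm wide, on the well's floor under the cartridge's foot, moving up (+) and down, m: 0 with a latched cartridge, which it pushes up with about 3.5 N; +0.002 at its upper stop (2.7 N; an unlatched cartridge stays up there), -0.001 at its lower, hard stop (3.9 N)
- spent_mid (a point): the used cartridge (grey plastic, about 0.12 kg), latched in the well: the point on its centre line 33 mm above its underside, half-way up; x to the tab, z up, axes along the well's. Latched, this point is 2.5 mm above the rim. It is 66 mm high and 34 mm wide (y); its flat ribbed back is at x = -21 mm and its upper part reaches from there to x = 0
- spent_pad (a point): middle of the outer face of the finger pad on the used cartridge's snap tab, 18 mm wide (y), 14 mm high, at x = +21 mm and 20 mm above spent_mid, so 42 mm over pad and back. The tab is joined at the cartridge's foot, free at the top. Pinching pad and back together swings it in by feel: 2.5 N to start; 5 N lets the tooth pass the lip, or 6.5 N if the cartridge leans to the lip (+x); over 8 N the thin tab cracks
- fresh_mid (a point): the new cartridge, same shape as the used one, standing upright and loose on the bench at one side of the analyser: the point on its centre line 33 mm above its underside, x to its tab, z up. Its foot is bevelled (2 mm over 6 mm), and the tooth is sloped below, so it can be lowered in with the tab pinched, or pushed in until the tab snaps; the last 2 mm need a push of 12 to 17 N on its top
- fresh_pad (a point): middle of the outer face of the finger pad on the new cartridge's tab, 21 mm in x and 20 mm above fresh_mid; the tab bends as the used one's. Neither cartridge should bear more than about 20 N of pinch and push in all
- spent_tab (a joint): angle of the used cartridge's tab: 0 sprung out, 0.11 (0.18 if it leans to the lip) tooth clear, over 0.25 cracked
- fresh_tab (a joint): angle of the new cartridge's tab: 0 sprung out, 0.11 (0.18 if it leans to the lip) tooth clear, over 0.25 cracked; under 0.05 when latched below the lip, about 0.1 when the tooth rests on the lip's edge, not latched
- bin_in (a point): centre of the inner floor (4 mm above the bench) of the small open blue bin, 125 x 125 mm outside, 60 mm high, 4 mm walls, on the bench at the other side of the analyser; axes along its sides
- screw_dish: round steel dish, 60 mm wide and 12 mm high, with the hood's screws, on the front corner of the analyser's tray; origin under its centre; to be left alone
- round_filter: white round in-line filter, 38 mm wide, 56 mm high, standing on the bench between robot and analyser; origin under its centre; to be left alone
- driver: screwdriver lying on the bench between robot and analyser; to be left alone
- spanner: spanner 150 mm long lying on the bench; to be left alone
- multimeter: hand multimeter 150 x 74 x 43 mm lying on the bench; to be left alone
- tape_roll: black roll of tape, 90 mm wide, 19 mm high; to be left alone
- screw_jar: clear jar, 56 mm wide, 70 mm high, with a steel cap; to be left alone
Mind the look-alikes: they are no part of the job. What is shaped like the part that bears spent_mid but brown or turquoise is not meant.

How it is judged:
On the way, in this order (a step that is already met when the one before it is completed fails the run):
1. the used cartridge is lifted clear of the well (z of spent_mid in the frame of well above 0.045 m), for 0.1 s.
2. the used cartridge is in the bin (horizontal distance between spent_mid and bin_in below 0.06 m and height (world z) of spent_mid below 0.06 m and contact force between the fingers and spent below 0.1 N), for 0.2 s.
At the end, for the whole second after the job is handed in: Used cartridge at rest in the bin (within 60 mm of its middle, centre below 60 mm); new one at rest in the well, within 4 mm of its axis, upright within 0.06 rad, centre at most 3.5 mm above the rim (latched: 2.5 mm), tab sprung out under the lip (angle under 0.05 rad) (horizontal distance between spent_mid and bin_in below 0.06 m and height (world z) of spent_mid below 0.06 m and linear speed of each of spent, fresh below 0.02 m/s and horizontal distance between fresh_mid and well below 0.004 m and z of fresh_mid in the frame of well below 0.0035 m and angle between fresh_mid's own z axis and vertical below 0.06 rad and value of joint fresh_tab below 0.05 rad); the robot touches nothing.
It fails at once if a cartridge bears on the filter block with more than 35 N in all (pulled while latched, shoved sideways or rammed; a tab that rides on the lip makes up to 20 N of it by itself) (contact force between any of spent, fresh and filter_block above 35 N).
It fails at once if a cartridge's tab is squashed in past 0.25 rad: it cracks (value of joint any of spent_tab, fresh_tab above 0.25 rad).
It fails at once if the fingers bear on a cartridge with more than 25 N in all (contact force between the fingers and spent above 25 N or contact force between the fingers and fresh above 25 N).
It fails at once if the robot presses on the analyser itself with more than 15 N (contact force between the arm and analyser above 15 N).
It fails at once if a bystander is pushed more than 25 mm from its place (distance of any of screw_dish, round_filter, driver, spanner, multimeter, tape_roll, screw_jar from where it was at the start of the episode above 0.025 m).
It also fails if it takes over 72 s, if anything falls off the work surface, if the arm or the gripper's body presses on something with over 40 N, if the wrist force passes 120 N, or if a joint passes its speed limit or range.

## Working session

There is one attempt and no reset: what is moved stays moved. The work goes in short steps, Python scripts to look and compute and a shell command to move; the robot and the scene stay as the last step left them, time stands still between calls to the robot, and variables do not carry over. Pictures are saved under pics/ and viewed, about 8 in all and at most 12, crops included, and the job is handed in when it is done.

```bash
mkdir -p pics
cat > h.py <<'E'
import numpy as np, cv2, pickle, os
from bench import ctrl
from scipy.spatial.transform import Rotation as Ro
def snap(name,fn):
    im=ctrl.get_image(name); pickle.dump(im,open(f'pics/{fn}.pkl','wb')); cv2.imwrite(f'pics/{fn}.png',im['color'][:,:,::-1]); return im
def load(fn): return pickle.load(open(f'pics/{fn}.pkl','rb'))
def cloud(im):
    z=im['range_z'].astype(float); v,u=np.mgrid[:480,:640]; K=im['K']
    c=np.stack([(u-K[0,2])/K[0,0]*z,(v-K[1,2])/K[1,1]*z,z],-1)
    P=(c-im['t'])@im['R']; P[z==0]=np.nan; return P
def proj(im,X):
    c=im['R']@np.asarray(X)+im['t']; p=im['K']@c; return p[:2]/p[2]
def crop(fn,out,u0,v0,u1,v1,s):
    c=load(fn)['color'][v0:v1,u0:u1,::-1]; cv2.imwrite(f'pics/{out}.png',cv2.resize(c,None,fx=s,fy=s,interpolation=cv2.INTER_CUBIC))
def st():
    s=ctrl.get_state(); print({k:np.round(s[k],4).tolist() for k in ('time','position','tool_rot','ft_force','torque','grip_width','joint_positions')}); 
    print('R',np.round(Ro.from_rotvec(s['tool_rot']).as_matrix(),3).tolist()); return s
E
python3 - <<'E'
from h import *
for n in('scene','top','wrist'):
    im=snap(n,n+'0'); print(n,im['K'][0,0],(-im['R'].T@im['t']).round(3),im['R'][2].round(2))
st(); print(ctrl.grip_depth)
a=load('scene0')['color'];b=load('top0')['color']
E
```

```text
scene 454.73317279937396 [ 1.097 -0.346  0.688] [-0.66  0.37 -0.65]
top 546.878566536619 [0.428 0.007 1.271] [ 0.03  0.01 -1.  ]
wrist 423.29219057169894 [0.161 0.636 0.383] [ 0.28 -0.11 -0.95]
{'time': 0.15, 'position': [0.2384, 0.6042, 0.2217], 'tool_rot': [-0.5867, -3.0862, 0.0024], 'ft_force': [0.1351, -0.8159, -0.6608], 'torque': [0.0035, -0.0116, -0.0398], 'grip_width': 0.999, 'joint_positions': [-1.1809, 0.3217, -0.0701, 1.4514, 0.0226, 1.3708, -0.0569]}
R [[-0.93, 0.367, -0.0], [0.367, 0.93, -0.001], [-0.0, -0.002, -1.0]]
0.0187
```

View pics/top0.png

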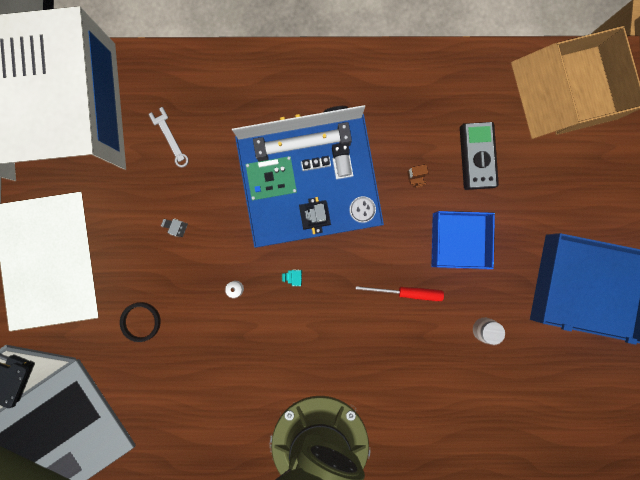

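View pics/scene0.png

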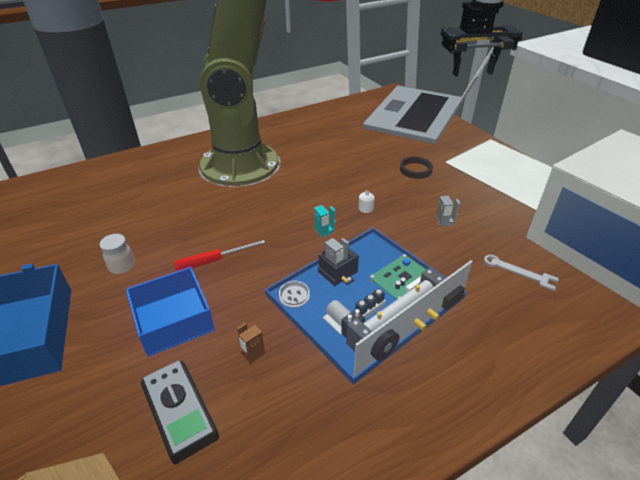

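Candidates for the grey cartridges in the top view are:
- grey in the block at (316,213): the used one
- grey on the bench at (175,227): the new one
- turquoise (292,278) and brown (418,176): look-alikes, not meant

The small blue bin is at (464,240); the larger one on the right is not it. Next I check these in one close crop.

Run:
```python
from h import *
f=lambda fn,u,v,w,h,s: cv2.resize(load(fn)['color'][v:v+h,u:u+w,::-1],None,fx=s,fy=s,interpolation=cv2.INTER_CUBIC)
T=np.hstack([f('top0',291,188,50,50,8),f('top0',150,203,50,50,8)])
S=np.hstack([f('scene0',308,225,66,33,6)[:198],f('scene0',420,180,66,33,6)[:198]])
S=np.hstack([cv2.resize(load('scene0')['color'][225:285,300:380,::-1],(400,200+100)) , cv2.resize(load('scene0')['color'][180:240,410:490,::-1],(400,300))])[:200]
cv2.imwrite('pics/comp.png',np.vstack([T,S]))
im=load('top0');P=cloud(im)
for n,(u,v,w) in dict(block=(316,213,14),fresh=(175,227,14)).items():
    print(n)
    for vv in range(v-w,v+w+1,2): print(vv,' '.join('%3.0f'%(1000*P[vv,uu,2]) for uu in range(u-w,u+w+1,2)))
```

```text
block
199  13  12  12  16  15  18  14  27  23  14  10  11  13  14   9
201  16  15  14  13  17  17  17  31  61  63  62  63  29  12  12
203  11  14  59  63  66  65  66  64  60  64  61  62  56   8  12
205  60  54  65  60  63  59  98 100  99 100  97  63  66  13  11
207  61  58  56  49  40  32  96  98  95  97  95  62  64  11  12
209  56  59  47  41  41  45  45  95  95  95  98  95  64  25  10
211  61  64  90  38  43  39  45  96  93  94  99  95  67  26  11
213  59  62  91  34  44  45  38  96  97  99  92  96  63  66  14
215  61  64  93  91  36  42  42 101  96  97  94  97  58  67  16
217  61  59  85  93  33  44  44  94  97 103  96  99  57  66  17
219  55  64  59  57  32  44  44  77  97  95 101  92  55  67  12
221  62  62  61  47  38  43  41  35  72  43  61  58  61  63  22
223  59  61  59  41  59  59  60  64  63  65  66  66  67  60  31
225  12  58  59  64  65  65  62  62  60  56  51  41  26  14  18
227  12  59  59  59  56  41  29  15  14  16   8  14  11  12  12
fresh
213   1  -0  -4  -1  -1  -3   1  -2   1  -2  -1   2  -1   4   4
215  -2   2  -4   3   1   2  -3  -3  -1   3   1   4  -1   1   0
217   0  -5   6   0   3   2   3   0  -0   3   0   2   1   1  -1
219   0  62  55   2  -2  -0  68  65  46  -2  -0  -1   3  -0   2
221  -3  61  55  44  26  14  68  65  66  66  62   0   0  -2  -0
223   2  62  52  35  24  67  65  67  67  68  65  48  34  12   2
225  54  59  43  30  19  65  68  64  70  65  59  41  21  -2  -2
227   1   2  41  23  67  70  71  64  63  64  49  36  15  -1   1
229   3  -1   1  -1  66  69  69  67  65  60  41  22  12   3   3
231  -3  -2  -3  -1  67  65  65  70  68  57  34  21  -3   2   2
233  -5  -3   4  -1  65 nan  68  67  63  50  28  16   1  -2  -1
235  -0  -3   1   0  -2   1  -2  67  62  40  27   1  -1   0   3
237  -4   4   0   3  -5  -1   2   2  -6   1   2  -4   1   1   3
239   5  -1  -1  -2   2   2   4  -1  -1   3  -1  -2   1   5   3
241  -1   3   1  -2   2   3   0  -0  -3   1   3   1   2   1   0
```

View pics/comp.png

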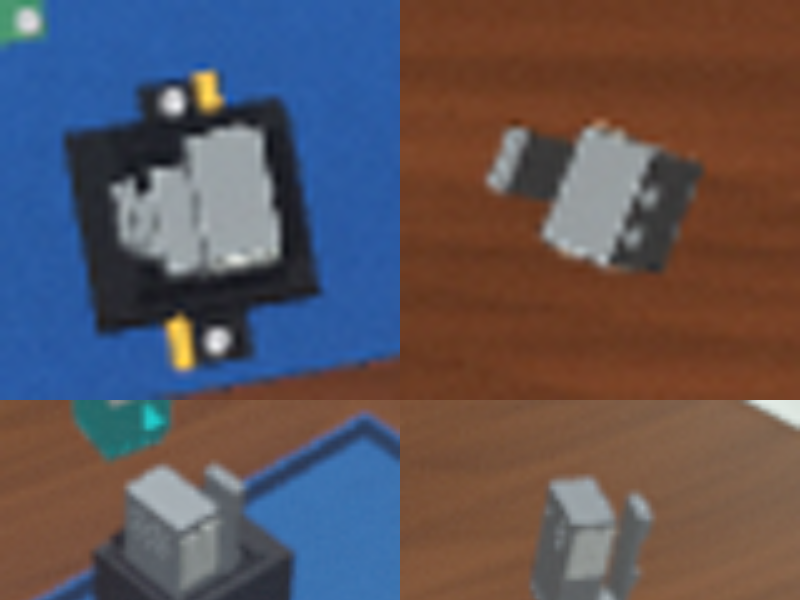

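The crop shows the used cartridge in the block, upper body on the right and tab pad at (121,220), so the tab points image-left (+y world). The new one stands on the bench with its tab image-left and slightly up, pad at (508,160). The colours match the description, so the choice holds. Now I fit poses from the top cloud.

```bash
cat >> h.py <<'E'
def rect(P,zlo,zhi,c,r):
    m=(P[...,2]>zlo)&(P[...,2]<zhi)&(np.hypot(P[...,0]-c[0],P[...,1]-c[1])<r)
    q=P[m]; (cx,cy),(w,h),a=cv2.minAreaRect((q[:,:2]*1000).astype(np.float32))
    return len(q),(round(cx,1),round(cy,1)),(round(w,1),round(h,1)),round(a,1),q.mean(0).round(4)
E
python3 - <<'E'
from h import *
im=load('top0');P=cloud(im)
b=P[213,325];f=P[228,180]; print(b,f)
print('block',rect(P,.052,.070,P[217,316],.06)); print('spent top',rect(P,.085,.108,b,.03));print('spent pad',rect(P,.08,.1,P[214,306],.02))
print('fresh top',rect(P,.056,.078,f,.028)); print('fresh pad',rect(P,.052,.07,P[222,163],.02)); print('bin rim',rect(P,.053,.067,P[240,464],.12),'floor',rect(P,-.004,.012,P[240,464],.06))
E
```

```text
[ 0.52406855 -0.01220933  0.08902839] [0.49359767 0.31093645 0.05417166]
block (364, (524.8, 11.3), (54.2, 61.3), 10.2, array([0.5234, 0.0136, 0.0617]))
spent top (159, (526.2, -0.9), (34.9, 21.3), 10.9, array([ 0.5261, -0.0007,  0.0961]))
spent pad (28, (520.4, 21.7), (22.1, 16.6), 75.6, array([0.5217, 0.0263, 0.0903]))
fresh top (164, (495.8, 320.2), (21.7, 34.6), 69.4, array([0.4956, 0.3196, 0.0658]))
fresh pad (29, (502.2, 340.3), (21.7, 16.7), 62.7, array([0.505 , 0.3453, 0.0601]))
bin rim (488, (467.8, -323.1), (126.4, 125.2), 88.3, array([ 0.4702, -0.3257,  0.06  ])) floor (2003, (468.3, -329.9), (106.8, 116.3), 88.4, array([ 0.4681, -0.3321,  0.0051]))
```

```bash
python3 -m inch '[[1,-46,-42,0,0],[1,-46,-42,0,0],[1,-46,-42,0,0],[1,-46,-42,0,0],[1,-46,-42,0,0]]' 5
python3 -m inch '[[1,-46,-42,0,0],[1,-46,-42,0,0],[1,-46,-42,0,0],[1,0,0,0,0],[1,0,0,0,-0.18]]'
python3 -c "
from h import *
st()"
```

```text
time: 0.78
position: [0.3734, 0.3252, 0.2186]
tool_rot: [-0.57, -3.086, 0.005]
ft_force: [0.4, 0.8, 1.1]
grip_width: 0.999
time: 1.4
position: [0.458, 0.1518, 0.2186]
tool_rot: [-0.3, -3.125, 0.003]
ft_force: [0.1, 0.2, -0.6]
grip_width: 1.001
{'time': 1.4, 'position': [0.458, 0.1518, 0.2186], 'tool_rot': [-0.2998, -3.1247, 0.0034], 'ft_force': [0.1201, 0.2377, -0.6291], 'torque': [0.0386, 0.0092, 0.0315], 'grip_width': 1.0012, 'joint_positions': [-0.6923, -0.0415, 0.3095, 1.8655, 0.0139, 1.3189, 0.993]}
R [[-0.982, 0.19, -0.003], [0.19, 0.982, -0.002], [0.002, -0.002, -1.0]]
```

```bash
python3 -m inch '[[1,-33,-45,0,0],[1,-33,-45,0,0],[1,-33,-45,0,0],[1,0,0,0,-0.18],[1,0,0,0,-0.18]]'
python3 -m inch '[[1,0,0,0,0],[1,0,0,0,0]]'
python3 -c "
from h import *
st(); im=snap('wrist','w1'); print(proj(im,[.5243,.0094,.0955]))
P=cloud(im); b=(.526,-.001); print('block',rect(P,.052,.070,(.524,.012),.06)); print('spent top',rect(P,.088,.104,b,.03)); print('pad',rect(P,.08,.1,(.522,.026),.016))
"
```

```text
time: 2.02
position: [0.531, 0.0023, 0.2174]
tool_rot: [0.297, -3.124, -0.0]
ft_force: [-0.1, 0.5, 0.1]
grip_width: 1.001
time: 2.28
position: [0.5306, 0.004, 0.2169]
tool_rot: [0.292, -3.123, -0.001]
ft_force: [-0.1, 1.1, 0.2]
grip_width: 1.001
{'time': 2.275, 'position': [0.5306, 0.004, 0.2169], 'tool_rot': [0.2919, -3.123, -0.0012], 'ft_force': [-0.0712, 1.0829, 0.1829], 'torque': [0.0554, -0.0375, 0.0225], 'grip_width': 1.0013, 'joint_positions': [-0.5115, 0.07, 0.479, 1.7668, -0.0338, 1.3178, 1.7323]}
R [[-0.983, -0.185, -0.005], [-0.185, 0.983, 0.0], [0.005, 0.001, -1.0]]
[330.13175954 226.81847378]
block (2778, (524.9, 13.2), (54.7, 61.6), 10.1, array([0.5188, 0.0149, 0.0602]))
spent top (1552, (525.1, 9.7), (34.8, 38.2), 9.9, array([0.5254, 0.0021, 0.0944]))
pad (265, (523.4, 21.7), (18.6, 21.9), 11.0, array([0.5215, 0.0281, 0.0883]))
```

View pics/w1.png

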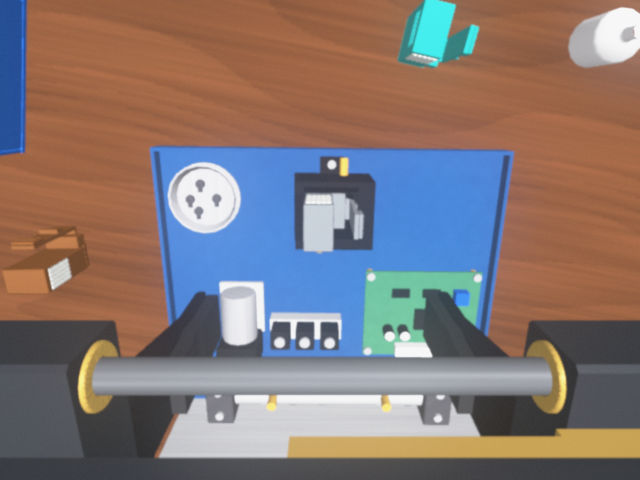

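```bash
cat >> h.py <<'E'
def ext(P,a,c,zlo,zhi,r):
    a=np.radians(a); B=np.array([[-np.sin(a),np.cos(a)],[np.cos(a),np.sin(a)]]) # rows ex, ey
    m=(P[...,2]>zlo)&(P[...,2]<zhi)&(np.hypot(P[...,0]-c[0],P[...,1]-c[1])<r)
    q=(P[m][:,:2]-c)@B.T*1000; return len(q),np.percentile(q[:,0],[0.5,2,50,98,99.5]).round(1),np.percentile(q[:,1],[.5,2,50,98,99.5]).round(1),B
E
python3 - <<'E'
from h import *
for n in('w1','top0'):
    P=cloud(load(n)); c=np.array([.5243,.0094])
    for lo,hi,r in((.0855,.106,.034),(.052,.068,.06)): print(n,lo,ext(P,10.1,c,lo,hi,r)[:3])
im=load('w1'); P=cloud(im)
print(P[205:250:4,300:372:6,2].__mul__(1000).round(0))
E
```

```text
w1 0.0855 (1729, array([-18.9, -18.8,  -7.1,  22. ,  22.8]), array([-16.4, -16.2,  -0.4,  16.8,  17.5]))
w1 0.052 (2758, array([-27.1, -26.5,  11.2,  33.7,  34.2]), array([-25.9, -25.8,  -9.8,  27.1,  28.1]))
top0 0.0855 (183, array([-20.9, -20.4,  -8.7,  20.2,  21.1]), array([-17. , -16.5,   0.4,  16.5,  17.2]))
top0 0.052 (358, array([-28.7, -28.3,   8.2,  31.9,  32.4]), array([-26.3, -26.1,  -1.2,  27.2,  27.8]))
[[61. 94. 94. 96. 95. 95. 41. 41. 31. 59. 59. 59.]
 [60. 95. 94. 95. 95. 94. 40. 41. 33. 74. 58. 60.]
 [61. 94. 96. 95. 96. 94. 41. 41. 30. 87. 85. 59.]
 [61. 94. 95. 94. 96. 95. 40. 41. 34. 88. 88. 59.]
 [63. 95. 94. 95. 95. 95. 42. 40. 33. 89. 89. 59.]
 [60. 95. 94. 96. 95. 96. 41. 40. 43. 89. 89. 59.]
 [60. 96. 96. 95. 95. 94. 31. 32. 41. 89. 90. 58.]
 [62. 95. 95. 96. 95. 95. 43. 44. 43. 90. 89. 61.]
 [61. 95. 95. 95. 95. 95. 55. 55. 55. 89. 89. 60.]
 [59. 94. 95. 95. 95. 95. 60. 61. 59. 61. 59. 59.]
 [59. 95. 94. 96. 94. 97. 64. 64. 63. 63. 59. 60.]
 [11. 94. 95. 94. 94. 95. 59. 60. 60. 60. 59. 60.]]
```

```bash
python3 -m inch '[[1,5,7.4,40,0.01],[1,0,0,45,0],[0.4,0,0,35,0],[0.3,0,0,15,0],[0.2,0,0,0,0]]' 5
python3 -c "
from h import *
st()"
```

```text
time: 2.95
position: [0.5251, 0.0138, 0.0802]
tool_rot: [0.271, -3.129, -0.004]
ft_force: [0.4, 0.5, 0.6]
grip_width: 0.745
{'time': 2.95, 'position': [0.5251, 0.0138, 0.0802], 'tool_rot': [0.2705, -3.1293, -0.0038], 'ft_force': [0.4014, 0.5081, 0.5979], 'torque': [0.0015, -0.03, -0.0302], 'grip_width': 0.7454, 'joint_positions': [-0.5017, 0.186, 0.4683, 1.9407, -0.0998, 1.0374, 1.7538]}
R [[-0.985, -0.172, -0.001], [-0.172, 0.985, 0.002], [0.0, 0.002, -1.0]]
```

```bash
python3 -m inch '[[0.2,1.4,-3.3,8,0],[0.15,0,0,0,0],[0.1,0,0,0,0],[0.1,0,0,0,0]]' 5
python3 -c "
from h import *
st()"
```

```text
time: 3.45
position: [0.5273, 0.0104, 0.0755]
tool_rot: [-0.269, 3.124, 0.005]
ft_force: [-0.3, 0.2, 0.5]
grip_width: 0.553
{'time': 3.45, 'position': [0.5273, 0.0104, 0.0755], 'tool_rot': [-0.2688, 3.1239, 0.0051], 'ft_force': [-0.346, 0.2294, 0.4933], 'torque': [0.0202, 0.036, 0.0101], 'grip_width': 0.5527, 'joint_positions': [-0.4954, 0.1916, 0.4703, 1.9456, -0.1056, 1.0212, 1.7647]}
R [[-0.985, -0.171, 0.006], [-0.171, 0.985, 0.004], [-0.006, 0.003, -1.0]]
```

```bash
python3 -m inch '[[0.05,2.5,0.4,3.5,0],[0,0,0,0,0],[-0.04,0,0,0,0],[-0.04,0,0,0,0]]' 5
python3 -c "
from h import *
st(); im=snap('wrist','w2'); crop('w2','w2c',180,200,480,425,2.6)"
```

```text
time: 3.95
position: [0.5248, 0.0109, 0.0722]
tool_rot: [-0.269, 3.123, 0.006]
ft_force: [0.2, 0.7, -0.2]
grip_width: 0.481
{'time': 3.95, 'position': [0.5248, 0.0109, 0.0722], 'tool_rot': [-0.2692, 3.1232, 0.0064], 'ft_force': [0.2168, 0.7007, -0.1841], 'torque': [0.1365, 0.1052, 0.0263], 'grip_width': 0.4813, 'joint_positions': [-0.4961, 0.1901, 0.4694, 1.9548, -0.1061, 1.0128, 1.7645]}
R [[-0.985, -0.171, 0.006], [-0.171, 0.985, 0.005], [-0.007, 0.003, -1.0]]
```

View pics/w2c.png

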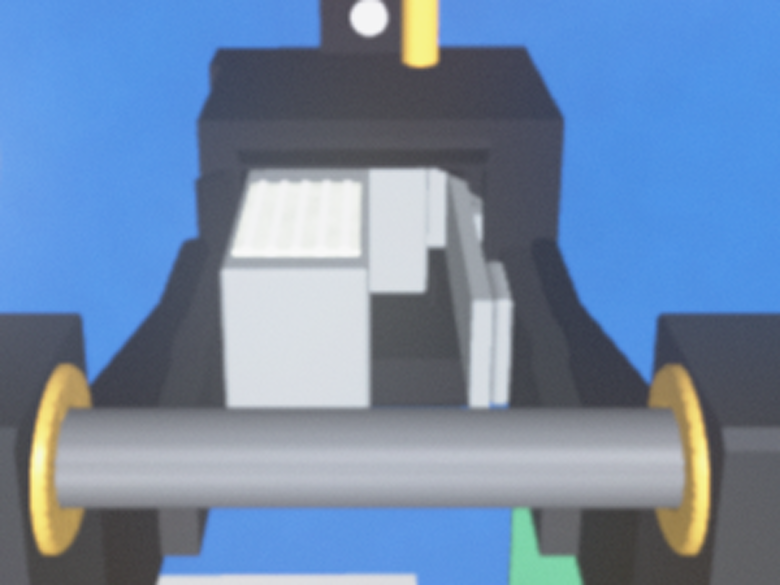

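The view shows the cartridge between the fingers, about evenly spaced: left edge 225 against the finger at ~210, pad 512 against the finger at ~530. I pinch in steps.

```bash
python3 -m inch '[[-0.1,0,0,0,0],[-0.14,0,0,0,0],[-0.14,0,0,0,0],[-0.14,0,0,0,0]]' 5
python3 -m inch '[[-0.18,0,0,0,0],[-0.18,0,0,0,0],[-0.18,0,0,0,0]]' 5.5
```

```text
time: 4.5
position: [0.525, 0.0099, 0.0722]
tool_rot: [-0.268, 3.123, 0.004]
ft_force: [-0.3, 0.1, 0.8]
grip_width: 0.438
time: 4.88
position: [0.525, 0.0098, 0.0722]
tool_rot: [-0.268, 3.123, 0.004]
ft_force: [-0.3, -0.5, -0.8]
grip_width: 0.424
```

```bash
python3 -m inch '[[-0.24,0,0,0,0],[-0.24,0,0,0,0],[-0.24,0,0,0,0]]' 5.5
python3 -m inch '[[-0.24,0,0,0,0],[-0.24,0,0,0,0]]' 5.5
python3 -c "
from h import *
st(); im=snap('wrist','w3'); crop('w3','w3c',180,200,480,425,2.6)"
```

```text
time: 5.25
position: [0.525, 0.0098, 0.0722]
tool_rot: [-0.268, 3.123, 0.004]
ft_force: [0.1, 0.2, -0.5]
grip_width: 0.429
time: 5.5
position: [0.525, 0.0098, 0.0722]
tool_rot: [-0.268, 3.123, 0.004]
ft_force: [-0.7, -1.0, -0.5]
grip_width: 0.425
{'time': 5.5, 'position': [0.525, 0.0098, 0.0722], 'tool_rot': [-0.2683, 3.1231, 0.0041], 'ft_force': [-0.6526, -1.0128, -0.4601], 'torque': [-0.1129, -0.06, -0.0237], 'grip_width': 0.4255, 'joint_positions': [-0.4957, 0.1903, 0.4702, 1.9547, -0.1048, 1.0125, 1.7645]}
R [[-0.985, -0.171, 0.007], [-0.171, 0.985, 0.003], [-0.007, 0.002, -1.0]]
```

View pics/w3c.png

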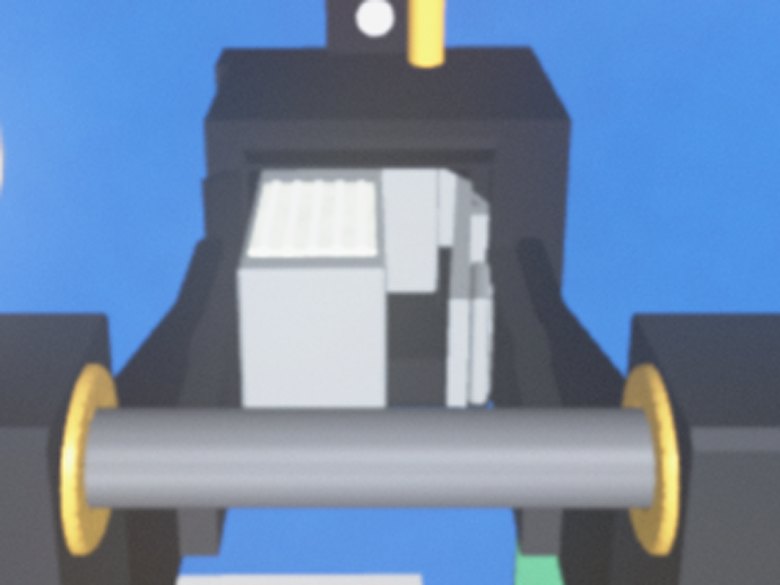

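```bash
python3 -m inch '[[-0.24,0,-1,0,0],[-0.24,0,0,0,0],[-0.24,0,0,0,0]]' 6
python3 -m inch '[[-0.24,0,0,0,0],[-0.24,0,0,0,0]]' 6
```

```text
time: 5.92
position: [0.5253, 0.0085, 0.0727]
tool_rot: [-0.268, 3.123, 0.004]
ft_force: [-0.8, -0.6, 1.5]
grip_width: 0.4
time: 6.18
position: [0.5253, 0.0086, 0.0727]
tool_rot: [-0.268, 3.123, 0.004]
ft_force: [-1.0, -1.3, 2.1]
grip_width: 0.403
```

```bash
python3 -m inch '[[-0.24,0,0,-1.5,0],[-0.24,0,0,0,0]]' 6
python3 -m inch '[[-0.24,0,0,-2,0],[-0.24,0,0,0,0]]' 6
```

```text
time: 6.42
position: [0.5252, 0.0087, 0.0741]
tool_rot: [-0.268, 3.123, 0.004]
ft_force: [-0.3, -0.9, 1.1]
grip_width: 0.401
time: 6.68
position: [0.5248, 0.0086, 0.0757]
tool_rot: [-0.268, 3.124, 0.004]
ft_force: [0.9, -1.9, -0.8]
grip_width: 0.403
```

```bash
python3 -m inch '[[-0.24,0,0,-4,0],[-0.24,0,0,-5,0],[-0.24,0,0,0,0]]' 6
python3 -m inch '[[-0.24,0,0,-8,0],[-0.24,0,0,-8,0],[-0.24,0,0,-8,0],[-0.24,0,0,-8,0]]'
```

```text
time: 7.05
position: [0.5245, 0.0089, 0.0851]
tool_rot: [-0.268, 3.124, 0.005]
ft_force: [0.2, 0.1, -1.6]
grip_width: 0.397
time: 7.55
position: [0.5241, 0.0091, 0.1191]
tool_rot: [-0.269, 3.125, 0.005]
ft_force: [0.4, 1.0, -1.4]
grip_width: 0.396
```

```bash
python3 -m inch '[[-0.24,0,0,-15,0],[-0.24,0,0,-20,0],[-0.24,0,0,-15,0],[-0.24,5,-15,0,0],[-0.24,9,-26,0,0]]'
python3 -m inch '[[-0.24,12,-34,0,0],[-0.24,12,-34,0,0],[-0.24,12,-34,0,0],[-0.24,12,-34,0,0],[-0.24,12,-34,0,0]]'
python3 -m inch '[[-0.24,12,-34,0,0],[-0.24,12,-34,0,0],[-0.24,8,-22,0,0],[-0.24,0,0,0,0],[-0.24,0,0,0,0]]'
python3 -c "
from h import *
st(); im=snap('wrist','w4'); P=cloud(load('top0')); print('bin',ext(P,-1.7,(.468,-.326),.053,.067,.12)); P=cloud(im);print('bin w',ext(P,-1.7,(.468,-.326),.053,.067,.12))"
```

```text
time: 8.18
position: [0.5175, -0.0338, 0.1734]
tool_rot: [-0.275, 3.122, 0.006]
ft_force: [0.4, -0.4, -1.4]
grip_width: 0.399
time: 8.8
position: [0.4823, -0.222, 0.1699]
tool_rot: [-0.272, 3.127, 0.005]
ft_force: [-0.4, 0.0, -1.7]
grip_width: 0.395
time: 9.43
position: [0.4579, -0.3257, 0.1669]
tool_rot: [0.255, -3.128, -0.005]
ft_force: [-0.1, 0.3, -1.7]
grip_width: 0.399
{'time': 9.425, 'position': [0.4579, -0.3257, 0.1669], 'tool_rot': [0.2548, -3.1279, -0.0047], 'ft_force': [-0.1456, 0.3321, -1.6602], 'torque': [0.0565, 0.0018, 0.0196], 'grip_width': 0.3992, 'joint_positions': [-0.0996, 0.207, 0.7616, 1.7679, -0.1511, 1.2309, 2.4359]}
R [[-0.987, -0.162, -0.004], [-0.162, 0.987, 0.003], [0.003, 0.003, -1.0]]
bin (488, array([-59.7, -59.2,  -2.5,  65.7,  66. ]), array([-62.7, -62.4,   6.6,  61.6,  61.9]), array([[ 0.02966624,  0.99955986],
       [ 0.99955986, -0.02966624]]))
bin w (3943, array([-57.7, -57.4,  -4. ,  66.5,  66.9]), array([-62.5, -62.5, -34.1,  60.1,  61.4]), array([[ 0.02966624,  0.99955986],
       [ 0.99955986, -0.02966624]]))
```

View pics/w4.png

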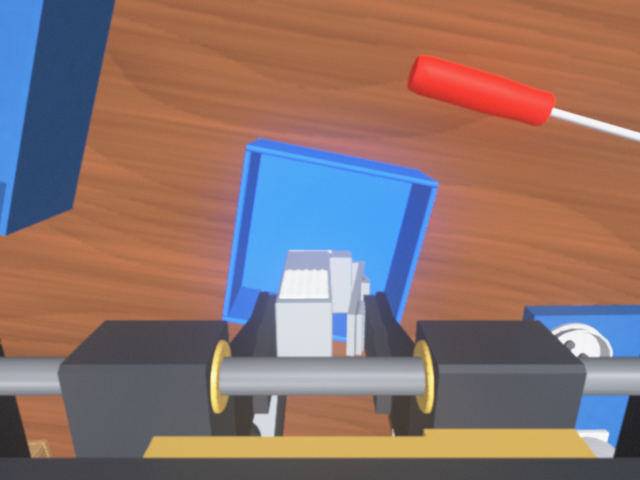

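The cartridge hangs upright over the bin, body at about (305,300), bin corners (250,145)–(437,185). I lower it in.

```bash
python3 -m inch '[[-0.24,-10,1,5,0],[-0.24,0,0,25,0],[-0.24,0,0,30,0],[-0.24,0,0,30,0],[-0.24,0,0,10,0]]'
python3 -m inch '[[-0.24,0,0,4,0],[-0.24,0,0,0,0]]'
```

```text
time: 10.1
position: [0.4745, -0.3154, 0.064]
tool_rot: [-0.274, 3.128, 0.008]
ft_force: [0.2, 0.3, -1.3]
grip_width: 0.395
time: 10.35
position: [0.4758, -0.3144, 0.0601]
tool_rot: [-0.277, 3.127, 0.008]
ft_force: [0.3, -0.3, -2.1]
grip_width: 0.397
```

```bash
python3 -m inch '[[-0.24,8,-7,4,0],[-0.24,0,0,4,0],[-0.24,0,0,1.5,0],[-0.24,0,0,0,0]]'
python3 -m inch '[[-0.24,0,0,1.5,0],[-0.24,0,0,0,0]]'
```

```text
time: 10.85
position: [0.4699, -0.3246, 0.0522]
tool_rot: [-0.276, 3.124, 0.005]
ft_force: [0.5, 0.1, -0.2]
grip_width: 0.398
time: 11.1
position: [0.4701, -0.3245, 0.0507]
tool_rot: [-0.276, 3.124, 0.005]
ft_force: [-0.1, -0.0, -1.8]
grip_width: 0.396
```

```bash
python3 -m inch '[[-0.24,0,0,1.5,0],[-0.24,0,0,1.5,0],[-0.24,0,0,0,0]]'
python3 -m inch '[[-0.1,0,0,0,0],[0.1,0,0,0,0],[0.25,0,0,0,0],[0.25,0,0,0,0],[0.25,0,0,0,0]]'
```

```text
time: 11.48
position: [0.4703, -0.3243, 0.0475]
tool_rot: [-0.276, 3.123, 0.005]
ft_force: [-0.2, -0.3, -1.0]
grip_width: 0.396
time: 12.1
position: [0.4709, -0.3248, 0.0482]
tool_rot: [-0.276, 3.122, 0.004]
ft_force: [-1.0, 0.9, -0.2]
grip_width: 0.619
```

```bash
python3 -m inch '[[0.25,0,0,-10,0],[0.25,0,0,-20,0],[0.25,0,0,-40,0],[0.5,0,0,-50,0],[0.5,0,0,-30,0]]'
python3 -c "
from h import *
st(); im=snap('top','t2');P=cloud(im); print(rect(P,.056,.08,(.468,-.326),.045),rect(P,.03,.09,(.468,-.326),.045))
im=snap('wrist','w5')"
```

```text
time: 12.72
position: [0.4687, -0.3254, 0.2057]
tool_rot: [-0.274, 3.124, 0.004]
ft_force: [0.5, -0.2, 0.2]
grip_width: 0.728
{'time': 12.725, 'position': [0.4687, -0.3254, 0.2057], 'tool_rot': [-0.2739, 3.1236, 0.0039], 'ft_force': [0.4728, -0.2006, 0.1702], 'torque': [0.0195, -0.014, -0.0242], 'grip_width': 0.7277, 'joint_positions': [-0.1116, 0.1896, 0.7672, 1.7041, -0.1423, 1.3001, 2.4302]}
R [[-0.985, -0.174, 0.006], [-0.174, 0.985, 0.003], [-0.006, 0.002, -1.0]]
(0, (0.0, 0.0), (0.0, 0.0), 0.0, array([nan, nan, nan])) (0, (0.0, 0.0), (0.0, 0.0), 0.0, array([nan, nan, nan]))h.py:21: RuntimeWarning: Mean of empty slice.
  return len(q),(round(cx,1),round(cy,1)),(round(w,1),round(h,1)),round(a,1),q.mean(0).round(4)
  ret = um.true_divide(
```

View pics/w5.png

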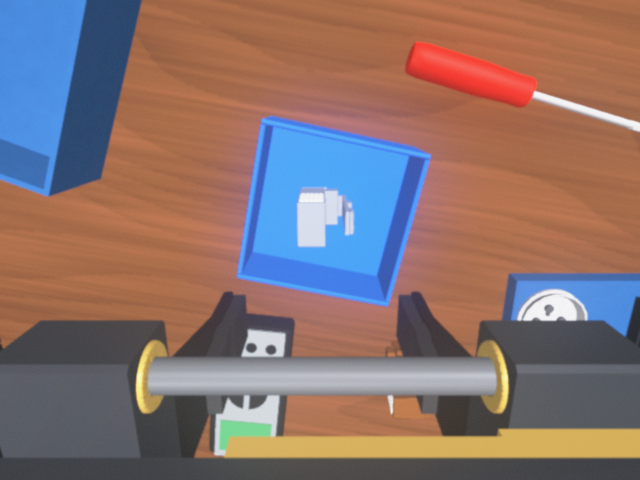

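The used cartridge stands upright near the middle of the bin, at (322,215). Now I go to the new one.

```bash
python3 -m inch '[[0.8,-13,58,0,0],[0.8,-13,58,0,0],[0.8,-13,58,0,0],[0.8,-13,58,0,0],[0.8,-13,58,0,0]]'
python3 -m inch '[[0.8,-13,58,0,0],[0.8,-13,58,0,0],[0.8,-13,58,0,0],[0.8,-13,58,0,0],[0.8,-13,58,0,0]]'
python3 -m inch '[[0.8,0,0,0,0],[0.8,0,0,0,0.18],[0.8,0,0,0,0.18],[0.8,0,0,0,0.17],[0.8,0,0,0,0]]'
python3 -c "
from h import *
st()"
```

```text
time: 13.45
position: [0.4837, -0.0285, 0.2099]
tool_rot: [-0.251, 3.117, -0.005]
ft_force: [1.3, -0.7, -0.9]
grip_width: 0.899
time: 14.08
position: [0.5006, 0.2762, 0.2124]
tool_rot: [-0.247, 3.113, -0.003]
ft_force: [1.2, 0.2, 0.5]
grip_width: 0.902
time: 14.7
position: [0.4987, 0.2777, 0.212]
tool_rot: [0.592, 3.067, 0.0]
ft_force: [-0.7, -0.3, -0.1]
grip_width: 0.901
{'time': 14.7, 'position': [0.4987, 0.2777, 0.212], 'tool_rot': [0.5916, 3.0674, 0.0001], 'ft_force': [-0.7063, -0.279, -0.143], 'torque': [0.0363, 0.0823, 0.0254], 'grip_width': 0.9012, 'joint_positions': [-0.801, 0.1462, 0.2645, 1.6901, -0.0274, 1.2972, 0.6576]}
R [[-0.928, 0.372, 0.017], [0.372, 0.928, -0.003], [-0.017, 0.003, -1.0]]
```

```bash
python3 -m inch '[[0.8,18,46,0,0],[0.8,0,0,0,0],[0.8,0,0,0,0]]'
python3 - <<'E'
from h import *
st(); im=snap('wrist','w6')
c=np.array([.4995,.3300])
for n in('w6','top0'):
    P=cloud(load(n)); print(n,rect(P,.059,.074,c-.0105*np.array([.35,.937]),.026))
    for a in(-20.5,): print(ext(P,a,c,.052,.076,.032)[:3])
E
```

```text
time: 15.08
position: [0.5004, 0.3244, 0.2125]
tool_rot: [0.585, 3.067, -0.002]
ft_force: [-0.4, 0.3, -0.9]
grip_width: 0.902
{'time': 15.075, 'position': [0.5004, 0.3244, 0.2125], 'tool_rot': [0.5847, 3.0674, -0.0022], 'ft_force': [-0.3661, 0.2638, -0.8988], 'torque': [-0.0099, 0.0132, -0.0219], 'grip_width': 0.9025, 'joint_positions': [-0.8365, 0.2012, 0.2396, 1.6261, -0.0342, 1.3078, 0.6009]}
R [[-0.93, 0.368, 0.018], [0.368, 0.93, -0.005], [-0.019, 0.002, -1.0]]
w6 (1299, (495.0, 323.0), (21.3, 34.9), 68.8, array([0.4943, 0.3236, 0.0649]))
(1559, array([-18.4, -18. ,  -6.2,  22.4,  23.3]), array([-19.2, -18.8,  -3. ,  14.6,  15.2]))
top0 (162, (498.4, 327.1), (36.5, 34.6), 69.6, array([0.4956, 0.32  , 0.0659]))
(199, array([-21.3, -21. , -10. ,  20.1,  21.9]), array([-17.3, -16.7,   0.1,  16.3,  17. ]))
```

```bash
python3 -m inch '[[0.6,4,7,30,0],[0.6,0,0,40,0],[0.5,0,0,20,0],[0.4,0,0,0,0],[0.4,0,0,0,0]]'
python3 -c "
from h import *
st()"
```

```text
time: 15.75
position: [0.5026, 0.3289, 0.1228]
tool_rot: [0.585, 3.065, 0.002]
ft_force: [-0.6, 0.4, 1.1]
grip_width: 0.708
{'time': 15.75, 'position': [0.5026, 0.3289, 0.1228], 'tool_rot': [0.5853, 3.0651, 0.0023], 'ft_force': [-0.6219, 0.3857, 1.0831], 'torque': [0.0115, 0.0178, -0.0307], 'grip_width': 0.7082, 'joint_positions': [-0.8305, 0.2727, 0.2321, 1.726, -0.053, 1.1345, 0.6083]}
R [[-0.929, 0.368, 0.021], [0.368, 0.93, -0.002], [-0.02, 0.005, -1.0]]
```

```bash
python3 -m inch '[[0.4,6,1,15,0],[0.4,0,0,25,0],[0.4,0,0,20,0],[0.3,0,0,10,0],[0.2,0,0,0,0]]'
python3 -c "
from h import *
st()"
```

```text
time: 16.38
position: [0.4994, 0.3342, 0.0528]
tool_rot: [0.583, 3.062, 0.011]
ft_force: [0.3, -0.1, 1.3]
grip_width: 0.625
{'time': 16.375, 'position': [0.4994, 0.3342, 0.0528], 'tool_rot': [0.5827, 3.0624, 0.0106], 'ft_force': [0.2578, -0.0792, 1.2586], 'torque': [-0.0098, -0.0199, -0.0282], 'grip_width': 0.6249, 'joint_positions': [-0.8287, 0.3418, 0.2208, 1.7918, -0.0723, 0.9953, 0.6124]}
R [[-0.93, 0.367, 0.025], [0.367, 0.93, 0.002], [-0.022, 0.011, -1.0]]
```

```bash
python3 -m inch '[[0.2,0,-2,5,0],[0.15,0,0,5,0],[0.1,0,0,0,0],[0.05,0,0,0,0],[0.05,0,0,0,0]]' 5
python3 -c "
from h import *
st(); im=snap('wrist','w7'); crop('w7','w7c',180,200,480,425,2.6)"
```

```text
time: 17.0
position: [0.5002, 0.3333, 0.0444]
tool_rot: [0.582, 3.06, 0.015]
ft_force: [1.0, 0.1, 0.1]
grip_width: 0.529
{'time': 17.0, 'position': [0.5002, 0.3333, 0.0444], 'tool_rot': [0.5822, 3.06, 0.0155], 'ft_force': [0.9509, 0.05, 0.0901], 'torque': [-0.0242, 0.0435, 0.0011], 'grip_width': 0.5292, 'joint_positions': [-0.826, 0.3493, 0.2201, 1.8011, -0.0754, 0.9746, 0.6166]}
R [[-0.93, 0.367, 0.028], [0.367, 0.93, 0.005], [-0.024, 0.015, -1.0]]
```

View pics/w7c.png

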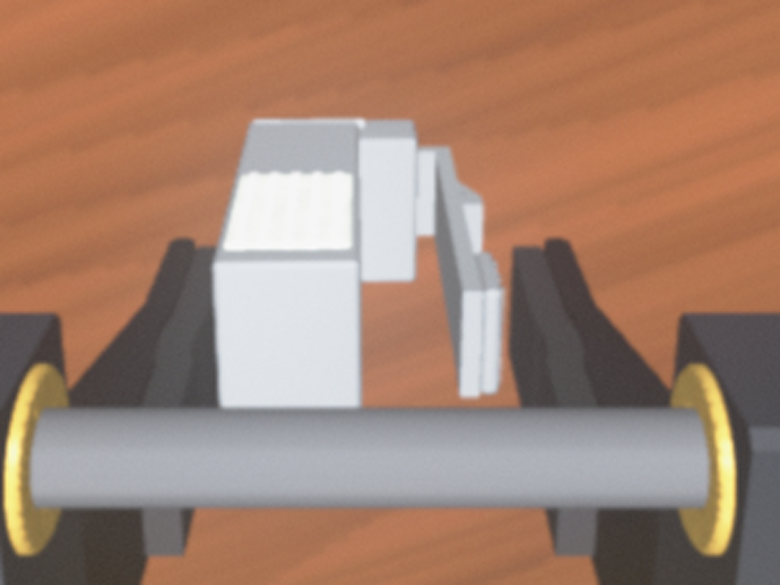

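The new cartridge sits between the fingers about 1.5 mm off centre (217–501 against the middle at 372). I shift and pinch.

```bash
python3 -m inch '[[0.02,0,-1.6,1.5,0],[-0.05,0,0,0,0],[-0.1,0,0,0,0],[-0.14,0,0,0,0],[-0.18,0,0,0,0]]' 5
python3 -m inch '[[-0.22,0,0,0,0],[-0.24,0,0,0,0],[-0.24,0,0,0,0],[-0.24,0,0,0,0]]' 6
python3 -c "
from h import *
st()"
```

```text
time: 17.68
position: [0.4995, 0.331, 0.0431]
tool_rot: [0.583, 3.06, 0.014]
ft_force: [-0.4, -1.1, 0.8]
grip_width: 0.435
time: 18.18
position: [0.4996, 0.331, 0.0431]
tool_rot: [0.583, 3.06, 0.014]
ft_force: [-0.5, -0.2, 0.3]
grip_width: 0.402
{'time': 18.175, 'position': [0.4996, 0.331, 0.0431], 'tool_rot': [0.5829, 3.06, 0.0139], 'ft_force': [-0.5207, -0.2328, 0.3107], 'torque': [-0.189, 0.1421, -0.0224], 'grip_width': 0.4022, 'joint_positions': [-0.8245, 0.3482, 0.2208, 1.8057, -0.0749, 0.9719, 0.6183]}
R [[-0.93, 0.367, 0.028], [0.368, 0.93, 0.004], [-0.024, 0.014, -1.0]]
```

```bash
python3 -m inch '[[-0.24,0,0,-4,0],[-0.24,0,0,-10,0],[-0.24,0,0,-25,0],[-0.24,0,0,-30,0],[-0.24,0,0,-30,0]]' 6
python3 -m inch '[[-0.24,0,0,-25,0],[-0.24,-8,-14,-5,0],[-0.24,-14,-29,0,0],[-0.24,-14,-29,0,0],[-0.24,-14,-29,0,0]]'
python3 -m inch '[[-0.24,-14,-29,0,0],[-0.24,-14,-29,0,0],[-0.24,-14,-29,0,0],[-0.24,-14,-29,0,0],[-0.24,-8,-14,0,0]]'
python3 -m inch '[[-0.24,0,0,0,0],[-0.24,0,0,0,-0.14],[-0.24,0,0,0,-0.14],[-0.24,0,0,0,-0.14],[-0.24,0,0,0,-0.11]]'
python3 -c "
from h import *
st()"
```

```text
time: 18.8
position: [0.495, 0.3303, 0.1434]
tool_rot: [0.583, 3.063, 0.009]
ft_force: [0.3, 1.6, -0.9]
grip_width: 0.4
time: 19.42
position: [0.5042, 0.215, 0.1763]
tool_rot: [0.576, 3.062, 0.015]
ft_force: [0.0, 0.7, -1.1]
grip_width: 0.394
time: 20.05
position: [0.513, 0.0566, 0.172]
tool_rot: [0.59, 3.065, 0.008]
ft_force: [0.5, -0.1, -1.6]
grip_width: 0.395
time: 20.68
position: [0.5116, 0.0616, 0.1703]
tool_rot: [-0.267, 3.111, 0.003]
ft_force: [-0.0, 0.6, -0.9]
grip_width: 0.401
{'time': 20.675, 'position': [0.5116, 0.0616, 0.1703], 'tool_rot': [-0.2672, 3.1114, 0.0029], 'ft_force': [-0.0449, 0.609, -0.9126], 'torque': [0.0292, 0.0467, 0.0006], 'grip_width': 0.4007, 'joint_positions': [-0.568, 0.0479, 0.4107, 1.8812, -0.0211, 1.1977, 1.5917]}
R [[-0.985, -0.17, 0.018], [-0.17, 0.985, 0.003], [-0.019, 0.0, -1.0]]
```

```bash
python3 -m inch '[[-0.24,-2,-27,0,0],[-0.24,-2,-27,0,0],[-0.24,0,0,0,0],[-0.24,0,0,0,0]]' 6
python3 - <<'E'
from h import *
st(); im=snap('wrist','w8'); a=load('w4')
g=lambda i:cv2.cvtColor(i['color'],cv2.COLOR_RGB2GRAY)
t=g(a)[245:352,272:375]; r=cv2.matchTemplate(g(im)[225:352,252:395],t,cv2.TM_CCOEFF_NORMED); print(cv2.minMaxLoc(r))
# held-cartridge top face in tool coords for w4 / w8 poses
for n,i,p,rv in(('w4',a,[.4579,-.3257,.1669],[.2548,-3.1279,-.0047]),('w8',im,ctrl.get_state()['position'],ctrl.get_state()['tool_rot'])):
    P=cloud(i); Q=(P-np.array(p))@Ro.from_rotvec(rv).as_matrix()*1000
    m=(abs(Q[...,0])<30)&(abs(Q[...,1])<20)&(Q[...,2]>-32)&(Q[...,2]<-16); q=Q[m]
    print(n,len(q),[np.percentile(q[:,k],[1,50,99]).round(1) for k in range(3)])
w=np.hstack([x['color'][200:440,190:460,::-1] for x in(a,im)]); cv2.imwrite('pics/cmp.png',cv2.resize(w,None,fx=1.45,fy=1.45))
E
```

```text
time: 21.18
position: [0.5244, 0.0164, 0.1691]
tool_rot: [-0.286, 3.112, 0.008]
ft_force: [-0.1, 0.1, -1.4]
grip_width: 0.396
{'time': 21.175, 'position': [0.5244, 0.0164, 0.1691], 'tool_rot': [-0.2865, 3.1115, 0.0076], 'ft_force': [-0.1318, 0.0991, -1.3903], 'torque': [0.0163, -0.0163, 0.0478], 'grip_width': 0.3958, 'joint_positions': [-0.5129, 0.0728, 0.4565, 1.8613, -0.0403, 1.1985, 1.711]}
R [[-0.983, -0.183, 0.016], [-0.183, 0.983, 0.006], [-0.017, 0.003, -1.0]]
(0.10211024433374405, 0.9356943964958191, (0, 0), (20, 19))
w4 4481 [array([-6.4,  6.7, 17.2]), array([-19.3,  -5.3,  19.2]), array([-29.5, -22.4, -16.1])]
w8 4398 [array([-6.1,  7.4, 17.7]), array([-19.3,  -5.7,  19.2]), array([-29.5, -22.3, -16.1])]
```

View pics/cmp.png

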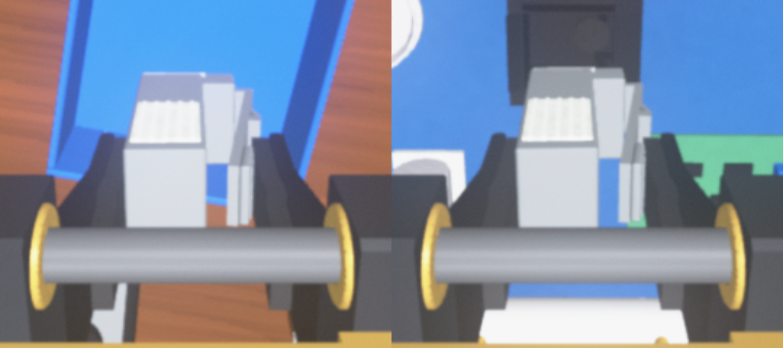

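The grips match within 1 px (body and tab at the same places in both halves), so I reuse the used cartridge's pose as the target.

```bash
python3 -m inch '[[-0.24,1,-8,5,0.01],[-0.24,0,0,15,0],[-0.24,0,0,18,0],[-0.24,0,0,8,0],[-0.24,0,0,0,0]]' 6
python3 -c "
from h import *
st()"
```

```text
time: 21.85
position: [0.5244, 0.0107, 0.1189]
tool_rot: [-0.276, 3.115, 0.009]
ft_force: [0.5, 0.5, -0.7]
grip_width: 0.398
{'time': 21.85, 'position': [0.5244, 0.0107, 0.1189], 'tool_rot': [-0.2756, 3.1148, 0.0086], 'ft_force': [0.4881, 0.5108, -0.6602], 'torque': [0.0226, 0.0821, 0.0221], 'grip_width': 0.3977, 'joint_positions': [-0.4984, 0.1245, 0.4632, 1.9176, -0.0693, 1.0991, 1.7397]}
R [[-0.984, -0.176, 0.014], [-0.176, 0.984, 0.007], [-0.015, 0.004, -1.0]]
```

```bash
python3 -m inch '[[-0.24,-0.8,-2,0,0],[-0.24,0,0,0,0],[-0.24,0,0,4,0],[-0.24,0,0,0,0]]' 6
python3 -m inch '[[-0.24,0,0,4,0],[-0.24,0,0,3,0],[-0.24,0,0,0,0]]' 6
python3 -c "
from h import *
st()"
```

```text
time: 22.35
position: [0.5267, 0.0089, 0.116]
tool_rot: [-0.275, 3.112, 0.009]
ft_force: [-1.0, 0.6, -0.6]
grip_width: 0.397
time: 22.72
position: [0.5269, 0.009, 0.1086]
tool_rot: [-0.275, 3.112, 0.009]
ft_force: [0.1, 0.9, -1.5]
grip_width: 0.395
{'time': 22.725, 'position': [0.5269, 0.009, 0.1086], 'tool_rot': [-0.2753, 3.1121, 0.0094], 'ft_force': [0.1245, 0.8864, -1.4893], 'torque': [0.0126, 0.0264, 0.0027], 'grip_width': 0.3953, 'joint_positions': [-0.4931, 0.1399, 0.4645, 1.9248, -0.0789, 1.0758, 1.7512]}
R [[-0.984, -0.176, 0.017], [-0.176, 0.984, 0.007], [-0.018, 0.004, -1.0]]
```

```bash
python3 -m inch '[[-0.24,1.3,0,0,0],[-0.24,0,0,3,0],[-0.24,0,0,3,0],[-0.24,0,0,0,0]]' 6
python3 -m inch '[[-0.24,0,0,3,0],[-0.24,0,0,0,0]]'
```

```text
time: 23.22
position: [0.5256, 0.0088, 0.1022]
tool_rot: [-0.275, 3.112, 0.009]
ft_force: [0.6, -0.6, -2.5]
grip_width: 0.395
time: 23.48
position: [0.5257, 0.0088, 0.0989]
tool_rot: [-0.275, 3.112, 0.009]
ft_force: [0.1, -0.4, -0.9]
grip_width: 0.395
```

```bash
python3 -m inch '[[-0.24,0,0,3,0],[-0.24,0,0,3,0],[-0.24,0,0,0,0]]'
python3 -m inch '[[-0.24,0,0,3,0],[-0.24,0,0,3,0],[-0.24,0,0,0,0]]'
python3 -m inch '[[-0.24,0,0,3,0],[-0.24,0,0,0,0]]'
```

```text
time: 23.85
position: [0.5258, 0.0089, 0.0925]
tool_rot: [-0.275, 3.112, 0.009]
ft_force: [-0.5, -0.4, -0.4]
grip_width: 0.398
time: 24.22
position: [0.5259, 0.0089, 0.0861]
tool_rot: [-0.275, 3.112, 0.009]
ft_force: [-0.1, -0.5, -1.1]
grip_width: 0.397
time: 24.48
position: [0.5259, 0.009, 0.0828]
tool_rot: [-0.275, 3.112, 0.009]
ft_force: [0.8, -1.1, -1.1]
grip_width: 0.399
```

```bash
python3 -m inch '[[-0.24,0,0,2,0],[-0.24,0,0,2,0],[-0.24,0,0,0,0]]' 6.3
python3 -m inch '[[-0.24,0,0,2,0],[-0.24,0,0,0,0]]'
python3 -m inch '[[-0.24,0,0,1.5,0],[-0.24,0,0,0,0]]'
```

```text
time: 24.85
position: [0.5262, 0.0088, 0.0787]
tool_rot: [-0.275, 3.112, 0.009]
ft_force: [0.7, -0.5, -1.1]
grip_width: 0.39
time: 25.1
position: [0.5263, 0.0088, 0.0766]
tool_rot: [-0.275, 3.112, 0.009]
ft_force: [0.3, -0.9, -0.5]
grip_width: 0.392
time: 25.35
position: [0.5263, 0.0088, 0.075]
tool_rot: [-0.275, 3.112, 0.009]
ft_force: [0.4, -0.5, -1.6]
grip_width: 0.397
```

```bash
python3 -m inch '[[-0.24,0,0,1.2,0],[-0.24,0,0,0,0]]' 6.3
python3 -m inch '[[-0.24,0,0,1.2,0],[-0.24,0,0,0,0]]'
python3 -m inch '[[-0.24,0,0,1,0],[-0.24,0,0,0,0],[-0.24,0,0,0,0]]'
```

```text
time: 25.6
position: [0.5267, 0.0087, 0.0743]
tool_rot: [-0.275, 3.111, 0.009]
ft_force: [-0.1, -0.3, 1.2]
grip_width: 0.392
time: 25.85
position: [0.5269, 0.0087, 0.0735]
tool_rot: [-0.275, 3.111, 0.009]
ft_force: [-1.0, -0.1, 2.1]
grip_width: 0.391
time: 26.22
position: [0.527, 0.0086, 0.0726]
tool_rot: [-0.275, 3.111, 0.009]
ft_force: [-1.7, -0.1, 2.1]
grip_width: 0.39
```

```bash
python3 -m inch '[[-0.24,0.3,0,0.9,0],[-0.24,0,0,0,0],[-0.24,0,0,0,0]]' 6.3
python3 -m inch '[[-0.24,0,0,0.5,0],[-0.24,0,0,0,0],[-0.24,0,0,0,0]]'
```

```text
time: 26.6
position: [0.5269, 0.0086, 0.0718]
tool_rot: [-0.275, 3.11, 0.009]
ft_force: [-1.6, 0.2, 3.8]
grip_width: 0.388
time: 26.98
position: [0.527, 0.0085, 0.0715]
tool_rot: [-0.275, 3.11, 0.009]
ft_force: [-1.0, -0.4, 3.1]
grip_width: 0.391
```

```bash
python3 -m inch '[[-0.15,0,0,0,0],[-0.05,0,0,0,0],[0.1,0,0,0,0],[0.25,0,0,0,0],[0.25,0,0,0,0]]'
python3 -m inch '[[0.25,0,0,-10,0],[0.3,0,0,-20,0],[0.3,0,0,-50,0],[0.3,0,0,-45,0],[0.3,0,0,0,0]]'
python3 - <<'E'
from h import *
st(); im=snap('wrist','w9'); 
for n in('w9','w1'):
    P=cloud(load(n)); i=(P[...,2]>.08)&(P[...,2]<.105); c=np.array([.5243,.0094])
    e=ext(P,10.1,c,.0855,.106,.034); print(n,e[:3])
    B=e[3]; q=(P[...,:2]-c)@B.T*1000
    m=(abs(q[...,1])<14)&(q[...,0]>-17)&(q[...,0]<-1)&(P[...,2]>.08); print('top z',np.median(P[m][:,2])*1000,P[m][:,2].mean()*1000)
    m=(abs(q[...,1])<50)&(q[...,0]>-40)&(q[...,0]<40)&(P[...,2]>.054)&(P[...,2]<.0625); print('rim z',P[m][:,2].mean()*1000)
w=np.hstack([load('w1')['color'][160:270,270:400,::-1],im['color'][160:270,270:400,::-1]]); cv2.imwrite('pics/cmp2.png',cv2.resize(w,None,fx=3,fy=3,interpolation=cv2.INTER_CUBIC))
E
```

```text
time: 27.6
position: [0.5268, 0.0095, 0.0707]
tool_rot: [-0.276, 3.11, 0.01]
ft_force: [0.5, -1.1, 0.4]
grip_width: 0.612
time: 28.22
position: [0.5244, 0.0073, 0.2014]
tool_rot: [-0.273, 3.11, 0.008]
ft_force: [-0.3, 0.1, -0.6]
grip_width: 0.652
{'time': 28.225, 'position': [0.5244, 0.0073, 0.2014], 'tool_rot': [-0.2734, 3.1098, 0.0082], 'ft_force': [-0.3349, 0.0868, -0.5922], 'torque': [0.0285, 0.0493, -0.0213], 'grip_width': 0.652, 'joint_positions': [-0.5121, 0.0441, 0.4676, 1.8222, -0.0273, 1.2606, 1.7092]}
R [[-0.984, -0.175, 0.019], [-0.174, 0.985, 0.007], [-0.02, 0.004, -1.0]]
w9 (1899, array([-19.3, -18.9,  -7.6,  21.7,  22.6]), array([-16.4, -16.1,  -0.5,  17.3,  18.1]))
top z 94.69216998305573 94.6756503610413
rim z 59.28518708802946
w1 (1729, array([-18.9, -18.8,  -7.1,  22. ,  22.8]), array([-16.4, -16.2,  -0.4,  16.8,  17.5]))
top z 94.93848945974646 94.92511568881662
rim z 59.25660653261814
```

View pics/cmp2.png

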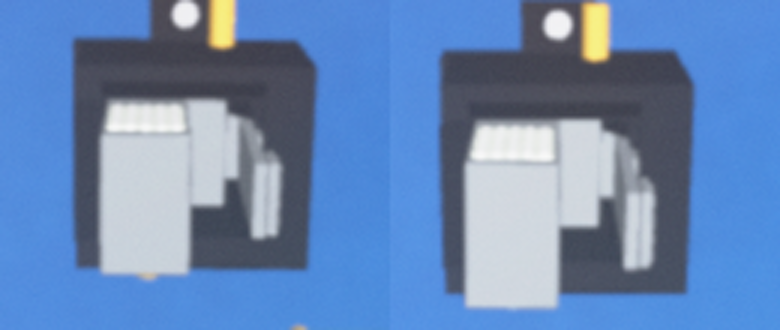

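Left is the used cartridge at the start, right the new one now. The body and sprung-out tab lie the same way, the top is within 0.3 mm of the latched height, and the width over the tab is unchanged. It is latched, so I hand in.

```bash
python3 -m inch '[[0.3,0,0,0,0],[0.3,0,0,0,0]]'; python3 -c "
from bench import ctrl
print(ctrl.close_job())"
```

```text
time: 28.52
position: [0.5218, 0.0071, 0.1974]
tool_rot: [-0.274, 3.117, 0.007]
ft_force: [0.3, -0.0, 0.1]
grip_width: 0.653
the job is handed in; nothing more can be done
None
```

The filter cartridge is changed and the job was handed in at 28.5 s. The hand-in gives no verdict, so the result rests on my own checks.

**What I did:** I pinched the used cartridge's tab at about 6 N, to 35 mm over pad and back (about 0.13 rad). Then I lifted it out and stood it in the blue bin. I pinched the new cartridge the same way and lowered it into the well with the tab held in. I pressed it about 1 mm past the latch point against the seal, at 3–4 N on the wrist, then released the tab and drew away.

**Last checks:**
- **New cartridge:** its top is within 0.3 mm of the height measured on the latched used one; left unlatched, it would stand 2 mm higher. Its width over pad and back matches within about 0.3 mm, so the tab is sprung out. Its position in the block matches within 0.5 to 1 mm, and it faces the same way.
- **Used cartridge:** when I left it, it stood upright near the middle of the bin.
- **Robot:** it ended about 0.1 m above the block, touching nothing.

**What disagreed or went unchecked:**
- The top and wrist cameras differed by about 2 mm on positions. I took a value in between and centred the fingers by eye.
- The top-camera check of the bin returned no points, so only the wrist picture confirms the used cartridge there.
- The tool's tilt drifted to about 0.02 rad.
- I did not measure the other objects again at the end. No unexpected contact force showed on the way.

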